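Clear the tool rest on the wood lathe and spin the blank by hand

TASK

The tool rest of this wood lathe has been left so close that the corners of the square blank catch on it. Draw the rest back until it just clears the corners as they come round, with a gap of about 4 mm, then flick the headstock handwheel round until the blank has gone at least one full turn past the rest and is running free, hands off, to show that it turns without rubbing. Leave the rest where you set it and do not disturb the other things on the bench.

Things in the scene. Friction and masses are not known exactly. Their poses are not given: they have to be found in the camera images.
- lathe: Grey wood lathe, fixed. Origin on the bench under the spindle axis, by the blank's middle; y along the spindle to the headstock (robot's left), -x to the robot, z up. Spindle axis level, 225 mm up, at x = 0. Bed 104 mm wide, top 110 mm up. Headstock y 120 to 255 mm, x -70 to 70, top 296 mm up. Tailstock y -348 to -200 mm, its knob up to 296 mm.
- spindle (a joint): Turn of the spindle with its handwheel and blank, rad, no stops; starts within 0.12 of 0 (a flat of the blank towards the rest). Grows as its top comes towards the robot. Light bearings: drag 6 mN m, inertia 0.003 to 0.004 kg m2, so a flick makes it coast for a second or two.
- blank (a point): Centre of the light wooden blank held on the spindle axis: 70 x 70 mm square section, 200 mm long along the axis, lathe y -110 to 90 mm. Its four corners run on a circle of 49.5 mm radius about the axis.
- handwheel (a point): Centre of the dark steel handwheel, on the spindle axis at the headstock's outer (left) end: a plain round disc 110 mm in diameter, 22 mm wide along the axis, 17 mm clear of the headstock. The rim's top is 55 mm above this point, 16 mm lower than the headstock's top; a fingertip rubbed along it from above drives it.
- rest_edge (a point): Middle of the top edge, on the blank's side, of the tool rest: a steel bar 150 mm long along the spindle, 12 mm thick, 28 mm high, its top 4.5 mm below the axis. Starts 41 to 46 mm from the axis (minus x of the lathe). It stands on the banjo, a casting that slides along the lathe's x, 40 to 90 mm, stiffly (about 12 N, clamp nipped), and stays where it is left.
- rest_knob (a point): Centre of the black ball, 28 mm in diameter, on the rest's lock handle, 168 mm above the bench, 90 mm to the robot's side of rest_edge along the lathe's x and 52 mm below it. Its 9 mm rod runs from the ball towards the blank and is tight: pulling or pushing the ball slides the whole rest. 50 mm free below the ball.
- gouge: Bystander: turning gouge, wooden handle and steel blade, 380 mm long, lying on the bench in front of the lathe.
- polish_tin: Bystander: flat round tin, 75 mm in diameter, 34 mm high, on the bench in front of the headstock.
- spare_rest: Bystander: small steel T rest, 100 mm wide, 20 mm high, lying on the bench to the left of the handwheel.
- offcut: Bystander: wooden offcut 70 x 45 mm, 70 mm high, on the bench behind the lathe.

How it is judged:
By the outcome, as a careful person would: the job done as asked, in the order asked, and still so for the second after the job is handed in, with the robot touching nothing.
It also fails if it takes over 64 s, if anything falls off the work surface, if the arm or the gripper's body presses on something with over 40 N, if the wrist force passes 120 N, or if a joint passes its speed limit or range.

ROBOT

A 6-joint arm with a two-finger parallel gripper is mounted at the origin on the work surface. World frame = base frame: x ahead of the robot, y to its left, z up, the work surface at z = 0. Lengths are in mm, angles in rad, forces in N, time in s.
With the tool pointing down it reaches from about 300 to 950 mm from the base axis. Payload 3.1 kg.
Tool frame: the origin (TCP) lies midway between the tips of the shut fingers; the grasp point (between the pads) lies 19 mm behind it; z points along the fingers, y is the direction in which the jaws open and shut (so a half turn about z gives the same grasp; the last joint's range is limited). The gripper opens to 85 mm and grips with 20 to 120 N. Pads are 22 mm wide; open, the fingers measure 114 mm over their backs; the gripper's body (76 mm by 85 mm) begins 54 mm behind the grasp point. The pads swing forward as they close: fully open they stand 13 mm farther back than shut.
Start: joints at [1.151, 0.308, 1.634, -0, 1.2, -0.07], TCP at [214.219, 587.147, 204.372] pointing down, gripper open.
Joint ranges: [-3.06, 3.06], [-0.79, 1.96], [0.05, 2.63], [-1.19, 4.34], [0.05, 2.64], [-2.94, 2.94]. Speed limits (rad/s): [2.79, 2.79, 3.14, 3.14, 3.14, 3.14].

INTERFACE

Orientations are given as a unit quaternion [x, y, z, w].
In Python, from workcell import env, snapshot, camera_model, cut_out, landmark_of gives the robot as it stands.
- The arm moves only by the shell command python3 -m crank 'ROWS' [OPENING] [FORCE]. ROWS is JSON, a list of rows, each a list of 6 numbers: the shift along the tool's x, y, z in m, then the turn, a rotation vector about the tool's x, y, z in rad. In form: [[dx, dy, dz, rx, ry, rz], ...]. A call has 1 to 20 rows; each row shifts and turns the commanded pose from where the row before left it, along the tool's axes as they then stand; what a row does not reach is not made up. A row lasts 1/8 s, in which the tool goes at most 62.5 mm and 10.7 degrees, less where a joint would pass 70% of its speed; a pose out of reach is approached as far as the arm can. A call is refused whole if a number of a shift passes 0.0625 or a number of a turn 0.188, either way. A call with a gripper value outside its range is refused whole. OPENING is the finger opening in m, from 0 to 0.0854, set as the call begins (- or left out, the last holds). The fingers move at their own pace and stop on an object; FORCE is the grip in N (left out, the last holds). Time passes only in rows, so rows that do not move let the fingers close. It gives the time, the measured TCP pose, the force and the opening at its end, in the units of the state.
- env.observe(): the state, without advancing time (a new reading comes with each control period).
- snapshot(name): name is "side" or "top"; returns (picture, depth): 384x512x3 uint8, blue, green, red; 384x512 float32, mm along the optical axis (not along the pixel's ray), 0 where there is no reading.
- camera_model(name): a dict with "fx", "fy", "cx", "cy" (pixels), "cam_to_world" (4x4, takes a point from camera to world coordinates). Camera axes: x right, y down, z forward; pixel columns grow to the right and rows downward; lengths in mm; the calibration is good to about 2 mm. A picture is of the moment at which its call begins. camera_model takes no time and is no camera call.
- env.finish_job(): hands the job in, once; it reports no verdict.
Trained networks look in the newest picture that a camera, given by its name, has taken for a name from the list of things; names that differ only in an ending like _2 or _b are one class to them, and where a whole thing is asked for, a point or a joint stands for the part that bears it (a point fixed in the world has none). Each returns a list of dicts, best first, with "score" (0 to 1); they miss things now and then, are a little off and sometimes report something else, mostly with a low value. They report only what shows in the picture. A call takes as long as a camera call.
- cut_out(camera, thing): "pixels" (384x512 bool, what is visible of it) and "rect" ([left, top, width, height] in pixels, round what is visible of it).
- landmark_of(camera, thing): "at" ([column, row] in pixels: a listed point, or the origin of a listed thing).
The state is a dict: "clock": time; "qpos": joint angles; "joint_velocities": joint speeds; "tau": joint torques, N m; "position": TCP position; "eef_rot": TCP orientation; "wrist_force": force on the tool from outside, world axes, zero at the start; "torque": the same for the moment, N m; "grip_width": finger opening in mm.
Only numpy, scipy, OpenCV 4.12 (cv2) and the standard library are available. Lean on these libraries where they do the work, as an engineer would, in place of code of your own. Each camera call takes 0.05 s, during which the arm holds its last target.

## Working session

There is one attempt and no reset: what is moved stays moved. The work goes in short steps, Python scripts to look and compute and a shell command to move; the robot and the scene stay as the last step left them, time stands still between calls to the robot, and variables do not carry over. Pictures are saved under pics/ and viewed, and the job is handed in when it is done.

```bash
ls; mkdir -p pics; cat > h.py <<'E'
import numpy as np, cv2
from workcell import env, snapshot, camera_model, cut_out, landmark_of
def w(cam,u,v,d):
    m=camera_model(cam); p=np.array([(u-m['cx'])/m['fx']*d,(v-m['cy'])/m['fy']*d,d,1])
    return (np.array(m['cam_to_world'])@p)[:3]
def dm(dep,u,v,r=2):
    u,v=int(round(u)),int(round(v)); a=dep[max(0,v-r):v+r+1,max(0,u-r):u+r+1]; a=a[a>0]; return float(np.median(a)) if a.size else 0
def ray(cam,u,v,z):
    m=camera_model(cam);T=np.array(m['cam_to_world']);d=T[:3,:3]@np.array([(u-m['cx'])/m['fx'],(v-m['cy'])/m['fy'],1]);o=T[:3,3]
    return o+d*(z-o[2])/d[2]
E
python3 - <<'E'
from h import *
np.set_printoptions(precision=1,suppress=True)
s=env.observe();print(s)
for c in('side','top'):
    p,d=snapshot(c);cv2.imwrite(f'pics/{c}0.png',p);np.save(f'{c}0.npy',d)
    print(c,np.array(camera_model(c)['cam_to_world']),camera_model(c)['fx'])
    for t in('rest_knob','rest_edge','handwheel','blank','lathe','gouge','polish_tin','spare_rest'):
        for r in landmark_of(c,t)[:2]:
            u,v=r['at'];dd=dm(d,u,v);print(t,round(r['score'],2),np.array(r['at']),dd,w(c,u,v,dd))
E
```

```text
pics
{'clock': 0.0, 'qpos': array([ 1.2,  0.3,  1.6,  0. ,  1.2, -0.1]), 'joint_velocities': array([-0.,  0., -0.,  0.,  0.,  0.]), 'tau': array([ -0. , -41.5, -27.7,  -0. ,   0. ,  -0. ]), 'position': array([213.9, 586.4, 203.2]), 'eef_rot': array([ 0.2,  1. , -0. , -0. ]), 'wrist_force': array([ 0. , -0.8, -0.2]), 'torque': array([ 0.,  0., -0.]), 'grip_width': 85.68725809235174}
side [[   0.8   -0.5    0.5  -33.4]
 [  -0.6   -0.5    0.5 -618.2]
 [   0.    -0.7   -0.7  977.8]
 [   0.     0.     0.     1. ]] 445.2268982459635
rest_knob 0.66 [251.7 209.4] 1093.111328125 [447.5 -49.6 176.1]
rest_knob 0.21 [204.8 156.1] 1513.1920166015625 [592.8 369.   -3.2]
rest_edge 0.64 [282.4 176.8] 1121.84619140625 [556.3 -40.8 213.7]
blank 0.91 [297.4 171.8] 1070.613037109375 [562.3 -84.  257.3]
lathe 0.65 [287.6 231.1] 1199.7635498046875 [541.7 -88.1  56.3]
lathe 0.26 [252.2 214.3] 1097.2734375 [444.8 -54.7 164.4]
gouge 0.58 [239.9 323.7] 1063.41162109375 [ 289.4 -193.     3.1]
gouge 0.46 [210.7 157.2] 1500.085693359375 [600.9 345.6   2.7]
polish_tin 0.74 [210.7 222.3] 1253.7862548828125 [413.8  89.2  32.1]
spare_rest 0.59 [210.5 156.6] 1506.0635986328125 [603.8 351.    0.2]
top [[   0.    -1.     0.2  225.6]
 [  -1.    -0.     0.    38.3]
 [   0.    -0.2   -1.  1570.2]
 [   0.     0.     0.     1. ]] 458.6138433421053
rest_knob 0.86 [278.5 209.3] 1406.462890625 [448.3 -48.5 179.3]
rest_edge 0.72 [282.2 175.4] 1408.3262939453125 [550.4 -59.2 199.5]
handwheel 0.58 [184.8 150.3] 1344.2603759765625 [605.3 231.3 277. ]
blank 0.62 [281.2 161.4] 1354.7806396484375 [578.4 -52.2 260.3]
gouge 0.78 [313.3 260.6] 1525.136474609375 [ 301.2 -172.9   26.1]
polish_tin 0.72 [225.1 219.9] 1544.5123291015625 [433.8 122.5  35. ]
spare_rest 0.56 [158.6 167.6] 1605.199951171875 [619.1 360.   13. ]
```

```bash
python3 - <<'E'
import cv2
a=cv2.imread('pics/side0.png');cv2.imwrite('pics/s0b.png',cv2.resize(a[70:350,140:440],None,fx=2.1,fy=2.1,interpolation=2))
a=cv2.imread('pics/top0.png');cv2.imwrite('pics/t0b.png',cv2.resize(a[100:310,120:400],None,fx=2.8,fy=2.8,interpolation=2))
E
```

```text
(no output)
```

View pics/s0b.png

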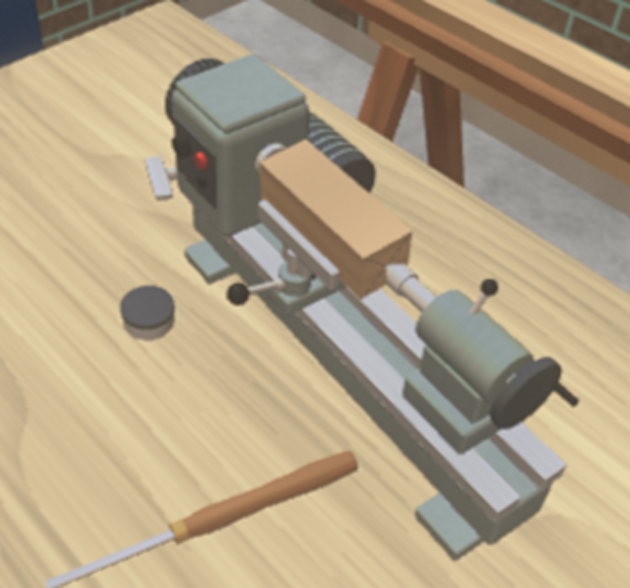

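View pics/t0b.png

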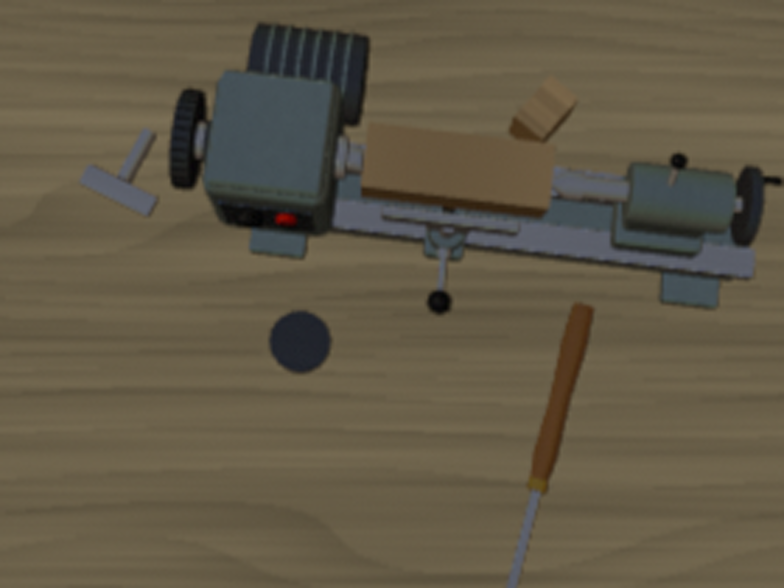

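```bash
cat >> h.py <<'E'
def cloud(cam,d):
    m=camera_model(cam);v,u=np.mgrid[0:384,0:512];T=np.array(m['cam_to_world'])
    P=np.stack([(u-m['cx'])/m['fx']*d,(v-m['cy'])/m['fy']*d,d],-1)@T[:3,:3].T+T[:3,3]
    P[d<=0]=np.nan
    return P
E
python3 - <<'E'
from h import *
np.set_printoptions(precision=2,suppress=True)
for c in('top','side'):
    d=np.load(c+'0.npy');P=cloud(c,d)
    bench=P[...,2][(P[...,0]>150)&(P[...,0]<400)&(P[...,1]>-250)&(P[...,1]<250)]
    print(c,'bench z',np.nanmedian(bench))
    for t in('blank','lathe','rest_edge','handwheel','spindle','offcut','rest_knob'):
        for r in cut_out(c,t)[:1]:
            m=r['pixels'];Q=P[m];Q=Q[~np.isnan(Q[:,0])];print(t,round(r['score'],2),r['rect'],m.sum(),np.percentile(Q,[2,50,98],axis=0).ravel())
            np.save(f'm_{c}_{t}.npy',m)
    # headstock top
    X=P.reshape(-1,3);
    for nm,lo,hi in(('head',286,304),):
        Q=X[(X[:,2]>lo)&(X[:,2]<hi)&(X[:,1]>30)&(X[:,1]<260)&(X[:,0]>450)&(X[:,0]<750)]
        print(nm,len(Q),Q.mean(0),cv2.minAreaRect(Q[:,:2].astype(np.float32)))
    # blank top: RANSAC-less plane iter
    Q=X[(X[:,2]>245)&(X[:,2]<275)&(X[:,1]>-180)&(X[:,1]<60)&(X[:,0]>480)&(X[:,0]<680)]
    for i in range(6):
        A=np.c_[Q[:,:2],np.ones(len(Q))];k=np.linalg.lstsq(A,Q[:,2],rcond=None)[0];r=Q[:,2]-A@k
        Q=Q[abs(r)<max(3,2*r.std())]
    print('blank top',len(Q),Q.mean(0),k,r.std(),cv2.minAreaRect(Q[:,:2].astype(np.float32)))
E
```

```text
top bench z 0.5638777128953052
blank 0.57 [181.1, 132.9, 134.5, 44.1] 2239 [ 545.51 -152.15  198.99  586.18  -36.85  259.82  654.47  238.62  278.33]
lathe 0.79 [180.0, 106.0, 216.3, 102.3] 10190 [ 497.86 -381.24   20.81  568.24  -16.3   241.12  755.18  226.76  299.67]
rest_edge 0.83 [257.4, 174.0, 50.3, 38.8] 571 [ 446.14 -120.54  115.25  530.65  -48.02  187.27  567.35   15.45  224.86]
handwheel 0.93 [181.4, 136.2, 138.6, 43.5] 2271 [ 545.47 -152.3   199.2   586.23  -34.05  259.86  651.88  240.    278.71]
spindle 0.88 [178.7, 133.1, 139.2, 43.0] 2348 [ 545.76 -154.67   90.65  587.59  -35.21  259.73  668.07  240.31  278.64]
offcut 0.79 [303.3, 128.6, 23.7, 22.5] 339 [ 677.55 -214.18    6.28  706.03 -178.23   69.16  743.51 -143.64   76.41]
rest_knob 0.88 [262.0, 172.2, 46.3, 40.9] 564 [ 446.12 -117.46    5.73  530.36  -48.19  182.43  566.53   12.43  224.83]
head 1711 [608.97 136.82 296.33] ((613.3565063476562, 156.37986755371094), (161.64822387695312, 125.92940521240234), 83.07305908203125)
blank top 1355 [585.79 -59.71 260.48] [  0.07  -0.01 221.29] 1.9574175452716827 ((586.2619018554
[... 575 characters left out ...]
27.94  234.59  274.53]
spindle 0.68 [216.8, 99.0, 116.2, 116.1] 2947 [ 542.68 -162.46  196.88  570.    -74.94  255.66  624.26  235.11  274.38]
offcut 0.66 [217.7, 99.3, 113.3, 113.9] 3021 [ 542.68 -162.15  191.51  570.79  -72.95  255.61  632.95  237.19  274.84]
rest_knob 0.61 [244.7, 167.8, 56.8, 53.5] 1066 [ 443.59 -128.    114.64  528.87  -64.18  173.76  567.14    8.55  219.41]
head 1287 [605.08 128.88 292.94] ((609.7583618164062, 133.99630737304688), (123.0452880859375, 126.15308380126953), 83.05474853515625)
blank top 1620 [583.78 -66.64 257.4 ] [  0.07  -0.01 217.99] 1.2959196215788302 ((588.3018188476562, -47.129371643066406), (234.25721740722656, 85.06584930419922), 78.88289642333984)
```

```bash
cat >> h.py <<'E'
PSI=np.radians(-6.6); O=np.array([589.9,-49.,0])
def L2W(p,psi=None):
    psi=PSI if psi is None else psi
    c,s=np.cos(psi),np.sin(psi);p=np.asarray(p,float)
    return np.stack([c*p[...,0]-s*p[...,1],s*p[...,0]+c*p[...,1],p[...,2]],-1)+O
def W2L(p):
    c,s=np.cos(PSI),np.sin(PSI);p=np.asarray(p,float)-O
    return np.stack([c*p[...,0]+s*p[...,1],-s*p[...,0]+c*p[...,1],p[...,2]],-1)
def proj(cam,p):
    m=camera_model(cam);T=np.linalg.inv(np.array(m['cam_to_world']));q=p@T[:3,:3].T+T[:3,3]
    return np.stack([q[...,0]/q[...,2]*m['fx']+m['cx'],q[...,1]/q[...,2]*m['fy']+m['cy']],-1).astype(np.float32)
def rect(cam,img,x0,x1,y0,y1,z,step=.5):
    xs=np.arange(x1,x0,-step);ys=np.arange(y1,y0,-step)
    X,Y=np.meshgrid(xs,ys,indexing='ij');z=z(X,Y) if callable(z) else np.full_like(X,z)
    uv=proj(cam,L2W(np.stack([X,Y,z],-1)))
    return cv2.remap(img,uv[...,0],uv[...,1],cv2.INTER_CUBIC),xs,ys
E
python3 - <<'E'
from h import *
np.set_printoptions(precision=1,suppress=True)
out=[]
for c in('top','side'):
    img=cv2.imread(f'pics/{c}0.png')
    r,xs,ys=rect(c,img,-75,-25,-110,100,220.5,.25)   # 200 x 840
    for k in range(0,200,20): cv2.line(r,(0,k),(10,k),(0,0,255),1)
    b,_,_=rect(c,img,-50,50,-125,105,260,.5)
    b=cv2.resize(b,(800,int(b.shape[0]*800/b.shape[1])))
    cv2.imwrite(f'pics/bar_{c}.png',np.vstack([cv2.resize(r,(800,190)),b[:300]]))
    P=cloud(c,np.load(c+'0.npy')).reshape(-1,3);Q=W2L(P)
    K=Q[(abs(Q[:,0]+134)<25)&(abs(Q[:,1])<25)&(Q[:,2]>158)&(Q[:,2]<190)]
    # sphere fit with radius 14
    from scipy.optimize import least_squares
    f=least_squares(lambda p:np.linalg.norm(K-p,axis=1)-14,[-134,0,168],loss='soft_l1')
    print(c,'knob',len(K),f.x,L2W(f.x),np.abs(f.fun).mean())
    B=Q[(Q[:,0]>-75)&(Q[:,0]<-36)&(abs(Q[:,1])<78)&(Q[:,2]>214)&(Q[:,2]<228)]
    print('bar',len(B),np.percentile(B,[3,50,97],axis=0).ravel(), np.polyfit(B[:,1],B[:,0],1))
E
```

```text
top knob 75 [-134.1   -9.9  169. ] [455.6 -43.4 169. ] 2.179791657438507
bar 195 [-57.5 -74.4 215.  -52.2  -5.9 220.4 -46.   59.1 225.3] [ -0. -52.]
side knob 111 [-134.9  -11.1  165.8] [454.6 -44.6 165.8] 1.6876281534403874
bar 247 [-58.8 -75.6 214.8 -52.5 -13.  218.2 -36.1  59.7 226.5] [  0.  -50.6]
```

View pics/bar_top.png

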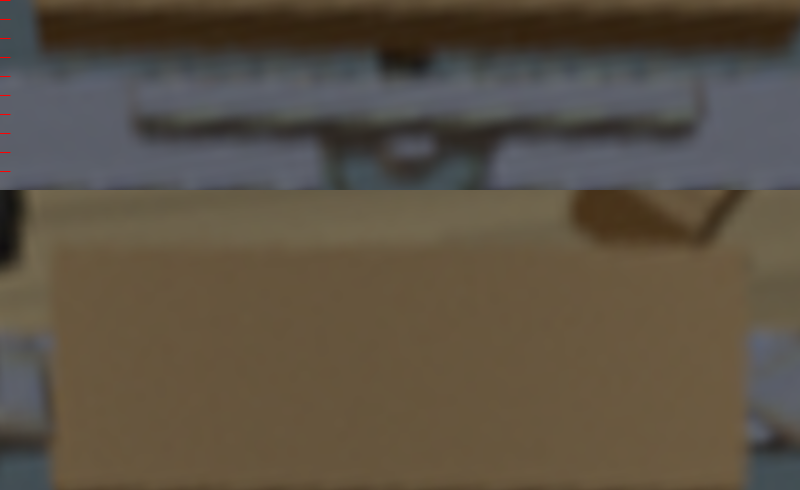

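View pics/bar_side.png

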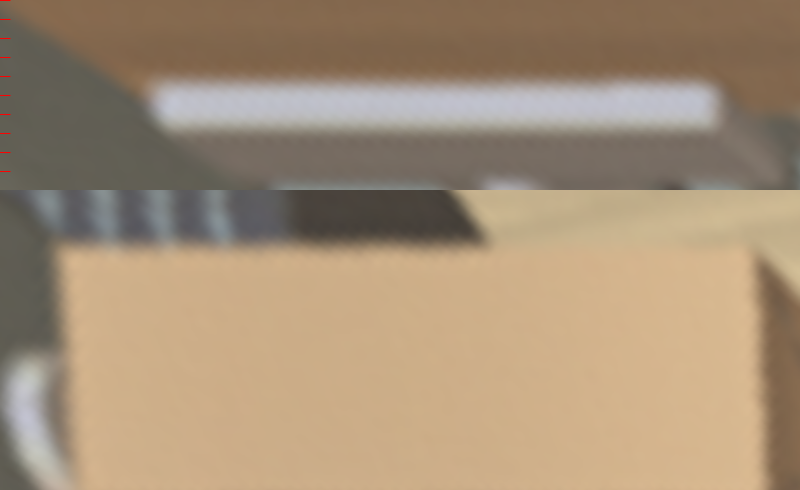

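```bash
cat > edges.py <<'E'
from h import *
import sys
def edge(c,img,x0,x1,y0,y1,z,n=2):
    r,xs,ys=rect(c,img,x0,x1,y0,y1,z,.25)
    g=cv2.GaussianBlur(r.astype(np.float32).mean(2),(0,0),2)
    p=g.mean(1); d=np.gradient(p,xs)
    o=[]
    for i in range(2,len(d)-2):
        if abs(d[i])>=abs(d[i-1]) and abs(d[i])>abs(d[i+1]) and abs(d[i])>0.25*abs(d).max(): o.append((round(xs[i],1),round(d[i],1)))
    # slope check: halves
    h=g.shape[1]//2
    return o
def run(tag,th=0.07):
    for c in('top','side'):
        img=cv2.imread(f'pics/{c}{tag}.png')
        c_,s_=np.cos(th),np.sin(th)
        nx,nz=-35*c_-35*s_,35*c_-35*s_; fx,fz=35*c_-35*s_,35*c_+35*s_
        print(c,'near corner exp',round(nx,1),edge(c,img,nx-9,nx+9,-100,80,225+nz))
        for a,b in((-100,-20),(-20,60)): print('   half',edge(c,img,nx-9,nx+9,a,b,225+nz))
        print(c,'far corner exp',round(fx,1),edge(c,img,fx-9,fx+9,-100,60,225+fz))
        print(c,'bar',edge(c,img,-66,-40,-70,40,220.5)); 
        for a,b in((-70,-30),(5,40)): print('   half',edge(c,img,-66,-40,a,b,220.5))
if __name__=='__main__': run(sys.argv[1],float(sys.argv[2]))
E
python3 edges.py 0 0.07
python3 - <<'E'
from h import *
from scipy.optimize import least_squares
# plane of blank front faces from both cams
for c in('top','side'):
    Q=W2L(cloud(c,np.load(c+'0.npy')).reshape(-1,3))
    T=Q[(abs(Q[:,0])<28)&(Q[:,1]>-100)&(Q[:,1]<80)&(Q[:,2]>245)&(Q[:,2]<275)]
    k=np.polyfit(T[:,0],T[:,2],1);print(c,'top slope',k,len(T))
    F=Q[(Q[:,0]<-25)&(Q[:,0]>-48)&(Q[:,1]>-100)&(Q[:,1]<60)&(Q[:,2]>224)&(Q[:,2]<250)]
    print('front',len(F),np.polyfit(F[:,2]-225,F[:,0],1),np.median(F[:,0]),np.median(F[:,2]))
    B=Q[(abs(Q[:,1]+10)<180)&(abs(Q[:,0])<60)&(Q[:,2]>100)&(Q[:,2]<120)]; print('bed z',np.median(B[:,2]))
E
```

```text
top near corner exp -37.4 [(np.float64(-36.9), np.float32(9.7)), (np.float64(-45.1), np.float32(-3.3))]
   half [(np.float64(-36.9), np.float32(9.9)), (np.float64(-45.1), np.float32(-3.6))]
   half [(np.float64(-36.9), np.float32(9.5)), (np.float64(-45.1), np.float32(-3.1))]
top far corner exp 32.5 [(np.float64(40.0), np.float32(0.3)), (np.float64(36.5), np.float32(-0.2)), (np.float64(31.5), np.float32(0.3))]
top bar [(np.float64(-41.2), np.float32(-5.1)), (np.float64(-45.2), np.float32(-5.5)), (np.float64(-56.5), np.float32(11.2)), (np.float64(-62.0), np.float32(-7.4))]
   half [(np.float64(-41.2), np.float32(-5.4)), (np.float64(-45.5), np.float32(-4.4)), (np.float64(-56.2), np.float32(11.5)), (np.float64(-61.8), np.float32(-10.1))]
   half [(np.float64(-41.2), np.float32(-5.1)), (np.float64(-45.5), np.float32(-4.6)), (np.float64(-56.5), np.float32(10.6)), (np.float64(-62.2), np.float32(-7.4))]
side near corner exp -37.4 [(np.float64(-38.1), np.float32(14.8))]
   half [(np.float64(-38.1), np.float32(15.3))]
   half [(np.float64(-38.1), np.float32(14.5))]
side far corner exp 32.5 [(np.float64(32.2), np.float32(-9.6))]
side bar [(np.float64(-47.0), np.float32(-17.5)), (np.float64(-58.8), np.float32(16.7))]
   half [(np.float64(-46.8), np.float32(-17.9)), (np.float64(-58.8), np.float32(16.4))]
   half [(np.float64(-46.8), np.float32(-17.4)), (np.float64(-58.8), np.float32(16.9))]
top top slope [7.5892256e-02 2.6065009e+02] 1138
front 86 [-1.14098711e-02 -3.58518286e+01] -35.6632319827186 235.50019560884778
bed z 110.0494067076811
side top slope [6.41466586e-02 2.57769155e+02] 1156
front 296 [ -0.07014813 -35.52791562] -36.407950574170556 237.44274885144773
bed z 107.36146636046465
```

```bash
cat > go.py <<'E'
from h import *
from scipy.spatial.transform import Rotation as R
def plan(target,yaw_axis='y'):
    s=env.observe();q=R.from_quat(s['eef_rot']);M=q.as_matrix()
    yl=np.array([-np.sin(PSI),np.cos(PSI),0]); 
    if yl@M[:,1]<0: yl=-yl
    zt=np.array([0,0,-1.]);G=np.c_[np.cross(yl,zt),yl,zt]
    rv=R.from_matrix(M.T@G).as_rotvec()
    d=np.array(target)-s['position']
    np.set_printoptions(precision=4,suppress=True)
    print('t',round(s['clock'],2),'pos',s['position'],'F',s['wrist_force'],'q',s['qpos'],'w',s['grip_width'])
    print('tool x',M[:,0],'y',M[:,1]);print('rotvec needed',rv,'shift now-frame',M.T@d,'shift goal-frame',G.T@d, 'goal x',G[:,0],'y',G[:,1])
E
python3 -c "
from go import *
k=L2W([-134.5,-10.5,0]);print(k, L2W([0,283,0]))
plan([k[0],k[1],240])"
```

```text
[455.08452295 -43.9713673    0.        ] [622.42721359 232.12449266   0.        ]
t 1.6 pos [214.1989 587.1498 204.3869] F [0.2243 0.3469 0.4404] q [ 1.1513  0.3081  1.6338  0.      1.1997 -0.0697] w 85.03420654638568
tool x [-0.9395  0.3427  0.    ] y [0.3427 0.9395 0.    ]
rotvec needed [ 0.     -0.     -0.2345] shift now-frame [-442.5573 -510.3746  -35.6222] shift goal-frame [-311.8285 -599.2519  -35.6131] goal x [-0.9934  0.1149  0.    ] y [0.1149 0.9934 0.    ]
```

```bash
python3 -m crank '[[0,0,-0.018,0,0,-0.1172],[0,0,-0.018,0,0,-0.1173],[-0.020,-0.040,0,0,0,0],[-0.026,-0.051,0,0,0,0],[-0.027,-0.052,0,0,0,0],[-0.027,-0.052,0,0,0,0],[-0.027,-0.052,0,0,0,0],[-0.027,-0.052,0,0,0,0],[-0.027,-0.052,0,0,0,0],[-0.027,-0.052,0,0,0,0],[-0.027,-0.052,0,0,0,0],[-0.027,-0.052,0,0,0,0],[-0.026,-0.050,0,0,0,0],[-0.018,-0.035,0,0,0,0],[0,0,0,0,0,0]]' 0.06
python3 -c "
from go import *
k=L2W([-134.5,-10.5,0])
plan([k[0],k[1],147])"
```

```text
clock: 3.48
position: [450.9, -38.4, 240.6]
eef_rot: [0.06, 0.998, -0.0, 0.0]
wrist_force: [-0.5, 0.8, 0.5]
grip_width: 60.1
t 3.48 pos [450.9    -38.4471 240.6447] F [-0.524   0.7681  0.5131] q [-0.181  -0.0704  1.9816 -0.0004  1.2296 -1.632 ] w 60.13517236888237
tool x [-0.9928  0.1194 -0.0008] y [ 0.1194  0.9928 -0.0005]
rotvec needed [-0.0005  0.0008 -0.0045] shift now-frame [-4.7416 -4.9419 93.6507] shift goal-frame [-4.7917 -5.0067 93.6447] goal x [-0.9934  0.1149  0.    ] y [0.1149 0.9934 0.    ]
```

```bash
python3 -m crank '[[-0.0048,-0.005,0.01,0,0,-0.0045],[0,0,0.025,0,0,0],[0,0,0.025,0,0,0],[0,0,0.02,0,0,0],[0,0,0.0136,0,0,0],[0,0,0,0,0,0]]'
python3 - <<'E'
from h import *
for c in('side','top'):
    p,d=snapshot(c);cv2.imwrite(f'pics/{c}1.png',p)
a=cv2.imread('pics/side1.png')[120:270,180:330];b=cv2.imread('pics/top1.png')[130:280,210:360]
cv2.imwrite('pics/g1.png',cv2.resize(np.hstack([a,b]),None,fx=2.66,fy=2.66,interpolation=2))
E
```

```text
clock: 4.22
position: [453.0, -40.8, 145.5]
eef_rot: [0.055, 0.999, 0.0, -0.001]
wrist_force: [-0.8, 0.0, 0.5]
grip_width: 59.9
```

View pics/g1.png

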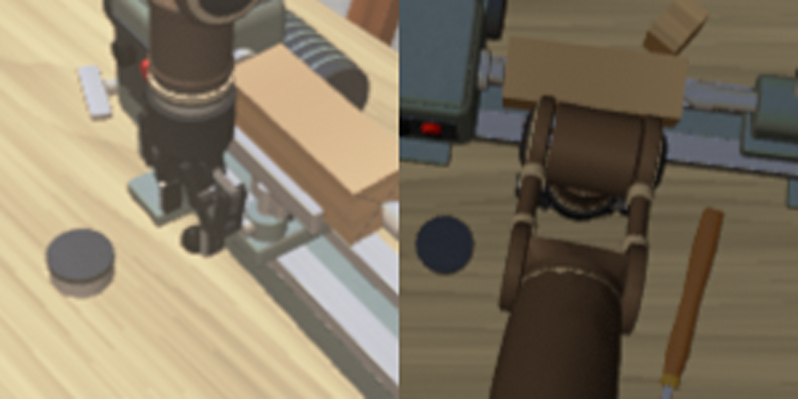

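```bash
python3 - <<'E'
from h import *
from scipy.spatial.transform import Rotation as R
p,d=snapshot('side')
s=env.observe();M=R.from_quat(s['eef_rot']).as_matrix();t=s['position']
print(t,s['wrist_force'])
p=cv2.resize(p[160:240,220:300],None,fx=8,fy=8,interpolation=2)
def mk(P,col,r=3):
    u=(proj('side',np.array(P,float))-[220,160]+.5)*8-.5; cv2.circle(p,tuple(int(x) for x in u),r,col,2)
mk([455,-44,168],(0,0,255));mk(L2W([-134.9,-11.1,165.8]),(0,255,255))
for sy in(-1,1):
  for sx in(-11,11):
    for z in(0,-30): mk(t+M@np.array([sx,sy*30,z-6]),(255,0,0))
cv2.imwrite('pics/g2.png',p)
E
```

```text
[455.07271127 -41.52928102 147.58206571] [-0.12235745  0.03389791  0.53884595]
```

View pics/g2.png

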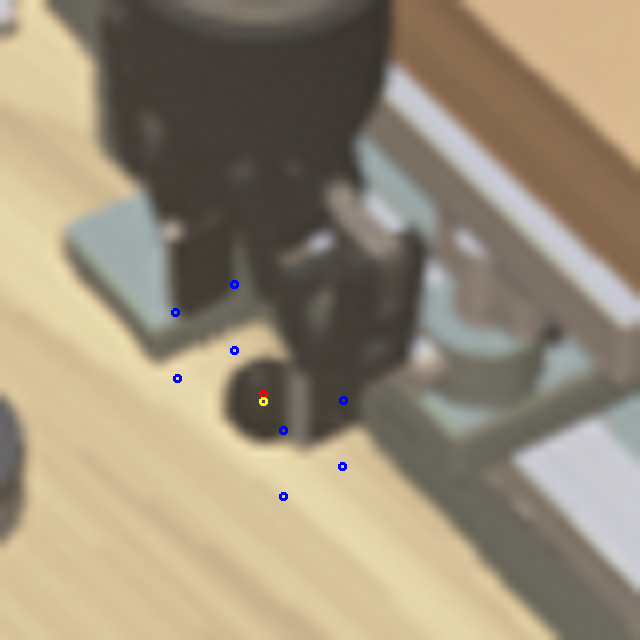

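```bash
python3 -m crank '[[0,-0.002,0,0,0,0],[0,0,0,0,0,0],[0,0,0,0,0,0],[0,0,0,0,0,0],[0,0,0,0,0,0],[0,0,0,0,0,0]]' 0.015 50
python3 -c "
from go import *
plan(L2W([-134.5,-10.5,147]))"
```

```text
clock: 5.12
position: [454.5, -45.5, 147.7]
eef_rot: [0.055, 0.998, -0.002, 0.001]
wrist_force: [-1.6, -5.0, 3.4]
grip_width: 19.2
t 5.12 pos [454.4798 -45.5051 147.6926] F [-1.6229 -5.0174  3.4324] q [-0.1926  0.0472  2.0677 -0.004   1.0251 -1.6513] w 19.2291313595732
tool x [-0.994   0.1097 -0.0013] y [ 0.1097  0.994  -0.0036]
rotvec needed [-0.0036  0.0013  0.0052] shift now-frame [-0.4319  1.5933  0.6875] shift goal-frame [-0.4244  1.5931  0.6926] goal x [-0.9934  0.1149  0.    ] y [0.1149 0.9934 0.    ]
```

```bash
python3 - <<'E'
from h import *
p,d=snapshot('side');cv2.imwrite('pics/g3.png',cv2.resize(p[160:240,220:300],None,fx=8,fy=8,interpolation=2))
s=env.observe();print(s['grip_width'],s['wrist_force'],s['position'])
E
```

```text
19.315135662544638 [-1.61721484 -5.035411    2.74438088] [454.44260863 -45.51753742 147.66528041]
```

View pics/g3.png

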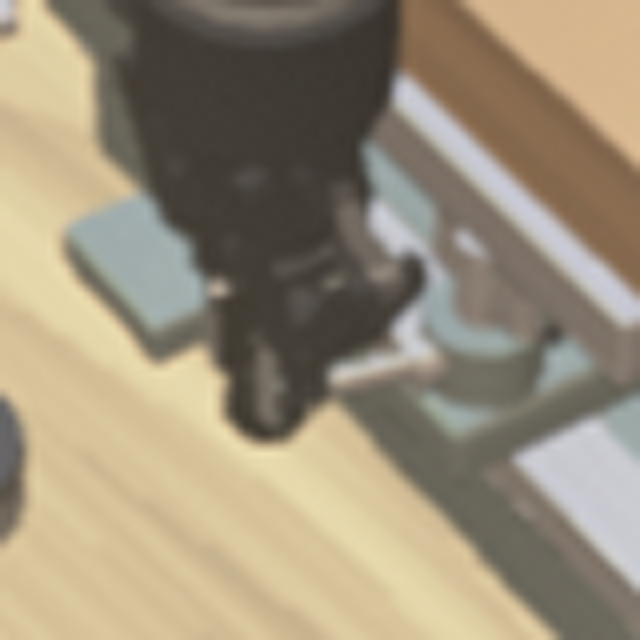

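```bash
python3 -m crank '[[0,0,0,0,0,0],[0,0,0,0,0,0],[0,0.001,0.004,0,0,0],[0,0.0005,0.005,0,0,0],[0,0,0,0,0,0]]' 0.05 
python3 -m crank '[[0,0,0,0,0,0],[0,0,0,0,0,0],[0,0,0,0,0,0],[0,0,0,0,0,0],[0,0,0,0,0,0]]' 0.015 50
python3 -c "
from go import *
plan(L2W([-134.5,-10.5,139]))"
```

```text
clock: 5.8
position: [453.4, -41.8, 136.9]
eef_rot: [0.055, 0.998, 0.0, -0.001]
wrist_force: [-0.6, 0.5, -0.6]
grip_width: 50.4
clock: 6.42
position: [453.7, -45.6, 138.4]
eef_rot: [0.054, 0.999, -0.004, -0.001]
wrist_force: [-3.0, -9.0, 3.4]
grip_width: 24.7
t 6.42 pos [453.6663 -45.5569 138.3874] F [-3.0157 -9.0084  3.4072] q [-0.1902  0.0604  2.0754 -0.0084  1.0059 -1.6479] w 24.735495764282998
tool x [-0.9941  0.1084  0.0008] y [ 0.1084  0.9941 -0.0071]
rotvec needed [-0.0071 -0.0007  0.0066] shift now-frame [-1.2375  1.7255 -0.6258] shift goal-frame [-1.2266  1.738  -0.6126] goal x [-0.9934  0.1149  0.    ] y [0.1149 0.9934 0.    ]
```

```bash
python3 -m crank '[[0.001,-0.001,0,0,0,0],[0.001,-0.0015,0,0,0,0],[0.001,0,0,0,0,0],[0.001,0,0,0,0,0],[0,0,0,0,0,0]]'
python3 - <<'E'
from h import *
s=env.observe();print(W2L(s['position']),s['wrist_force'],s['grip_width'])
E
```

```text
clock: 7.05
position: [453.9, -45.6, 138.5]
eef_rot: [0.055, 0.998, -0.001, 0.005]
wrist_force: [8.8, -4.9, -5.2]
grip_width: 24.8
[-135.49893197  -12.22340178  138.50105412] [ 8.76758322 -4.92028374 -5.16818335] 24.811938209632622
```

```bash
python3 -m crank '[[0.001,0,0,0,0,0],[0.001,0,0,0,0,0],[0.001,0,0,0,0,0],[0.001,0,0,0,0,0],[0.001,0,0,0,0,0],[0.001,0,0,0,0,0],[0,0,0,0,0,0]]'
python3 - <<'E'
from h import *
s=env.observe();print(W2L(s['position']),s['wrist_force'],s['grip_width'])
E
```

```text
clock: 7.92
position: [449.3, -45.0, 138.5]
eef_rot: [0.055, 0.998, -0.001, 0.006]
wrist_force: [10.9, -4.4, -9.2]
grip_width: 24.8
[-140.11268741  -12.20940444  138.52864971] [10.91999264 -4.39637054 -9.20394749] 24.81847432939021
```

```bash
python3 -m crank '[[0.001,0,0,0,0,0],[0.001,0,0,0,0,0],[0.001,0,0,0,0,0],[0,0,0,0,0,0]]'
python3 - <<'E'
from h import *
s=env.observe();print(W2L(s['position']),s['wrist_force'],s['grip_width'])
for c in('side','top'):
    p,d=snapshot(c);cv2.imwrite(f'pics/{c}2.png',p)
E
python3 edges.py 2 0.07
```

```text
clock: 8.43
position: [446.3, -44.7, 138.5]
eef_rot: [0.055, 0.998, -0.001, 0.006]
wrist_force: [10.5, -4.4, -10.1]
grip_width: 24.3
[-143.12038927  -12.22106201  138.53613906] [ 10.5478969  -4.4014359 -10.1355402] 24.25932908700691
top near corner exp -37.4 [(np.float64(-36.9), np.float32(10.2)), (np.float64(-45.1), np.float32(-2.9))]
   half [(np.float64(-36.9), np.float32(10.4)), (np.float64(-45.1), np.float32(-3.9))]
   half [(np.float64(-36.9), np.float32(10.0))]
top far corner exp 32.5 [(np.float64(40.0), np.float32(0.2)), (np.float64(36.2), np.float32(-0.2)), (np.float64(32.0), np.float32(0.3))]
top bar [(np.float64(-40.8), np.float32(-1.4)), (np.float64(-45.8), np.float32(3.4)), (np.float64(-53.5), np.float32(-1.1)), (np.float64(-57.0), np.float32(-0.9))]
   half [(np.float64(-41.0), np.float32(-4.8)), (np.float64(-47.2), np.float32(9.6))]
   half [(np.float64(-42.8), np.float32(1.1)), (np.float64(-47.2), np.float32(-1.2)), (np.float64(-51.0), np.float32(-0.5)), (np.float64(-57.5), np.float32(-1.1)), (np.float64(-62.5), np.float32(0.6)), (np.float64(-63.5), np.float32(0.6))]
side near corner exp -37.4 [(np.float64(-38.1), np.float32(15.8))]
   half [(np.float64(-38.1), np.float32(16.1))]
   half [(np.float64(-38.1), np.float32(15.3))]
side far corner exp 32.5 [(np.float64(32.2), np.float32(-10.1))]
side bar [(np.float64(-54.5), np.float32(-17.3)), (np.float64(-64.8), np.float32(13.3))]
   half [(np.float64(-54.2), np.float32(-18.5)), (np.float64(-64.8), np.float32(13.3))]
   half [(np.float64(-54.8), np.float32(-16.7)), (np.float64(-64.5), np.float32(14.0))]
```

```bash
python3 -m crank '[[0.0006,0,0,0,0,0],[0,0,0,0,0,0],[-0.0013,0.001,-0.001,0,0,0],[-0.0013,0.001,0,0,0,0],[0,0,0,0,0,0]]'
python3 - <<'E'
from h import *
s=env.observe();print(W2L(s['position']),s['wrist_force'],s['grip_width'])
E
python3 -m crank '[[0,0,0,0,0,0],[0,0,0,0,0,0],[0,0,0,0,0,0],[0,0,-0.03,0,0,0],[0,0,-0.06,0,0,0],[0.0,0,-0.06,0,0,0],[0.05,0,-0.02,0,0,0],[0.06,0,0,0,0,0],[0.05,0,0,0,0,0],[0,0,0,0,0,0]]' 0.06
python3 - <<'E'
from h import *
s=env.observe();print(s['position'],s['wrist_force'])
for c in('side','top'):
    p,d=snapshot(c);cv2.imwrite(f'pics/{c}3.png',p);np.save(f'{c}3.npy',d)
a=cv2.imread('pics/side3.png')[120:270,180:330];b=cv2.imread('pics/top3.png')[130:280,210:360]
cv2.imwrite('pics/g4.png',cv2.resize(np.hstack([a,b]),None,fx=2.66,fy=2.66,interpolation=2))
from scipy.optimize import least_squares
for c in('top','side'):
    Q=W2L(cloud(c,np.load(c+'3.npy')).reshape(-1,3))
    K=Q[(abs(Q[:,0]+143)<25)&(abs(Q[:,1]+10)<25)&(Q[:,2]>158)&(Q[:,2]<190)]
    if len(K)>20:
        f=least_squares(lambda p:np.linalg.norm(K-p,axis=1)-14,[-143,-10,168],loss='soft_l1');print(c,f.x,len(K))
E
python3 edges.py 3 0.07
```

```text
clock: 9.15
position: [445.6, -44.6, 138.5]
eef_rot: [0.054, 0.999, -0.003, 0.003]
wrist_force: [6.0, -10.6, -9.8]
grip_width: 25.2
[-143.80448336  -12.19702166  138.52113196] [  6.01414593 -10.61176353  -9.80725619] 25.156414855574806
clock: 10.4
position: [282.1, -23.0, 308.9]
eef_rot: [0.055, 0.998, -0.0, 0.001]
wrist_force: [0.8, 0.6, 0.3]
grip_width: 59.6
[282.09906674 -23.03087811 308.91977584] [0.80501198 0.60535284 0.27840857]
top [-142.11196558   -9.79959384  168.6250637 ] 75
side [-142.86206711  -11.94048511  165.89894588] 114
top near corner exp -37.4 [(np.float64(-36.9), np.float32(9.8)), (np.float64(-45.1), np.float32(-3.4))]
   half [(np.float64(-36.9), np.float32(10.0)), (np.float64(-45.1), np.float32(-3.6))]
   half [(np.float64(-36.9), np.float32(9.7)), (np.float64(-45.1), np.float32(-3.1))]
top far corner exp 32.5 [(np.float64(40.0), np.float32(0.3)), (np.float64(36.0), np.float32(-0.2)), (np.float64(32.0), np.float32(0.4))]
top bar [(np.float64(-41.2), np.float32(-4.7)), (np.float64(-54.5), np.float32(-3.2)), (np.float64(-64.5), np.float32(11.3))]
   half [(np.float64(-41.2), np.float32(-6.5)), (np.float64(-44.8), np.float32(-4.1)), (np.float64(-64.5), np.float32(11.5))]
   half [(np.float64(-41.2), np.float32(-5.8)), (np.float64(-64.5), np.float32(11.8))]
side near corner exp -37.4 [(np.float64(-38.1), np.float32(15.3))]
   half [(np.float64(-38.1), np.float32(15.9))]
   half [(np.float64(-38.1), np.float32(15.0))]
side far corner exp 32.5 [(np.float64(32.2), np.float32(-9.9))]
side bar [(np.float64(-54.8), np.float32(-15.7)), (np.float64(-64.8), np.float32(9.4))]
   half [(np.float64(-54.2), np.float32(-15.3)), (np.float64(-64.8), np.float32(9.5))]
   half [(np.float64(-55.0), np.float32(-16.9)), (np.float64(-64.8), np.float32(9.4))]
```

View pics/g4.png

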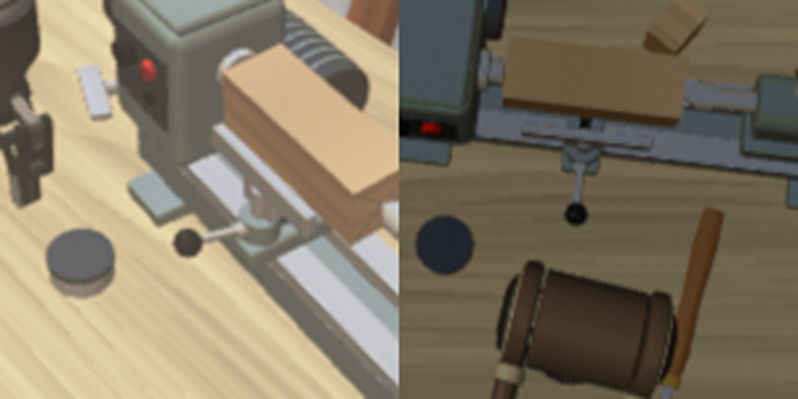

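```bash
python3 -m crank '[[0,0.01,-0.03,0,0,0],[-0.02,0.022,-0.01,0,0,0],[-0.03,0.03,0,0,0,0],[-0.035,0.033,0,0,0,0],[-0.035,0.033,0,0,0,0],[-0.035,0.033,0,0,0,0],[-0.035,0.033,0,0,0,0],[-0.035,0.033,0,0,0,0],[-0.035,0.033,0,0,0,0],[-0.030,0.022,0,0,0,0],[-0.019,0.010,0,0,0,0],[0,0,0.02,0,0,0],[0,0,0,0,0,0]]' 0
python3 - <<'E'
from go import *
plan(L2W([0,283,300]))
for c in('side','top'):
    p,d=snapshot(c);cv2.imwrite(f'pics/{c}4.png',p)
a=cv2.imread('pics/side4.png')[50:200,150:300];b=cv2.imread('pics/top4.png')[80:230,130:280]
cv2.imwrite('pics/g5.png',cv2.resize(np.hstack([a,b]),None,fx=2.66,fy=2.66,interpolation=2))
E
```

```text
clock: 12.12
position: [621.8, 231.9, 323.8]
eef_rot: [0.055, 0.998, -0.001, -0.004]
wrist_force: [0.2, -0.5, -1.1]
grip_width: -0.1
t 12.12 pos [621.8145 231.8747 323.8331] F [ 0.1972 -0.4689 -1.0679] q [ 0.2913  0.3119  1.3899  0.0001  1.4481 -1.1688] w -0.13280413464696134
tool x [-0.9938  0.1105  0.0076] y [ 0.1105  0.9939 -0.0032]
rotvec needed [-0.0032 -0.0076  0.0044] shift now-frame [-0.7628  0.3913 23.8269] shift goal-frame [-0.5799  0.3185 23.8331] goal x [-0.9934  0.1149  0.    ] y [0.1149 0.9934 0.    ]
```

View pics/g5.png

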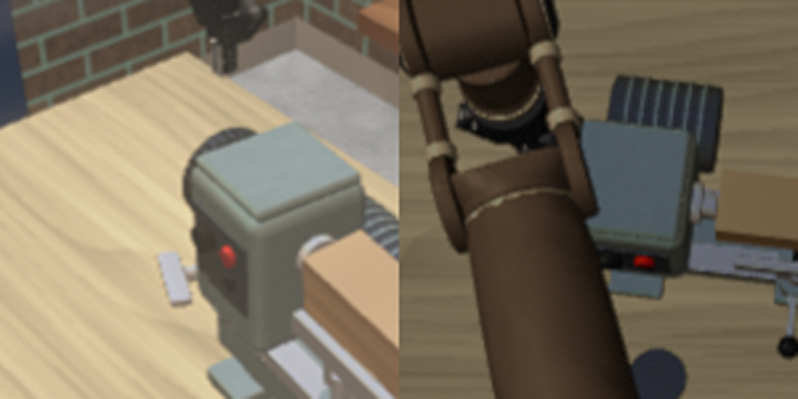

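```bash
python3 - <<'E'
from h import *
for nm,P in(('tcp',[621.8,231.9,323.8]),('wheel top',L2W([0,283,280])),('wheel c',L2W([0,283,225])),('hs corner',L2W([-70,255,296])),('hs back',L2W([70,255,296]))):
    for c in('side','top'):
        u=proj(c,np.array(P,float)); o=[150,50] if c=='side' else [130,80]
        print(nm,c,u,(u-o)*2.66+(0 if c=='side' else np.array([400,0])))
d=np.load('top0.npy');Q=W2L(cloud('top',d).reshape(-1,3))
H=Q[(Q[:,1]>262)&(Q[:,1]<300)&(abs(Q[:,0])<80)&(Q[:,2]>150)]
print(len(H),np.percentile(H,[2,50,98],axis=0))
b=H[H[:,2]>262];print(b.mean(0),len(b))
d=np.load('side0.npy');Q=W2L(cloud('side',d).reshape(-1,3))
H=Q[(Q[:,1]>262)&(Q[:,1]<300)&(abs(Q[:,0])<80)&(Q[:,2]>150)]
print(len(H),np.percentile(H,[2,50,98],axis=0))
E
```

```text
tcp side [233.9812   85.30375] [223.38999512  93.90797256]
tcp top [182.53224 140.03809] [539.73576324 159.70130859]
wheel top side [234.53606  98.82687] [224.86591034 129.87948425]
wheel top top [184.59938 144.39456] [545.23435211 171.2895343 ]
wheel c side [235.0439  115.03119] [226.21677277 172.98296265]
wheel c top [187.09825 149.73521] [551.88134857 185.49566986]
hs corner side [217.84378 106.56033] [180.46445618 150.45048645]
hs corner top [189.7609  167.14925] [558.9639801  231.81699493]
hs back side [260.737    90.93836] [294.5604187  108.89604324]
hs back top [196.9447  121.15838] [578.07290771 109.48128708]
407 [[-53.61850948 264.40860788 196.09807821]
 [-10.49246307 276.26108885 262.27145655]
 [ 46.33545522 292.74156745 282.56696394]]
[ -3.68698442 281.52706341 274.23980631] 208
184 [[-56.33037052 269.41315718 206.98736963]
 [-23.17429403 280.00482662 270.29353993]
 [ 26.34138977 292.05939274 279.21759009]]
```

```bash
python3 - <<'E'
from h import *
a=cv2.imread('pics/side4.png')[50:130,195:275];a=cv2.resize(a,None,fx=8,fy=8,interpolation=2)
for P,col in(([621.8,231.9,323.8],(0,0,255)),([621.8,231.9,342.8],(0,255,255)),(L2W([0,283,280]),(0,255,0))):
    u=(proj('side',np.array(P,float))-[195,50]+.5)*8;cv2.circle(a,tuple(int(x) for x in u),4,col,2)
cv2.imwrite('pics/g6.png',a)
E
```

```text
(no output)
```

View pics/g6.png

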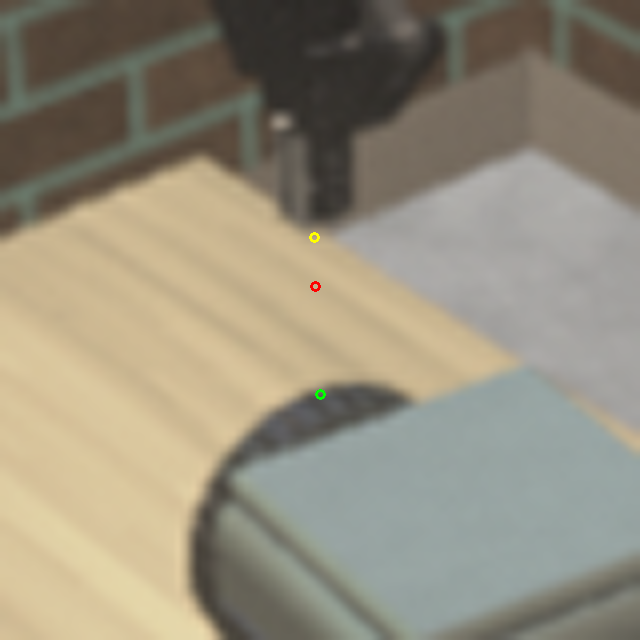

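```bash
python3 -m crank '[[0,0,0.015,0,0,0],[0,0,0.015,0,0,0],[0,0,0.008,0,-0.0076,0.004],[0,0,0,0,0,0]]'
python3 -m crank '[[0,0,0.002,0,0,0],[0,0,0.002,0,0,0],[0,0,0.001,0,0,0],[0,0,0,0,0,0]]'
python3 -m crank '[[0,0,0.002,0,0,0],[0,0,0.002,0,0,0],[0,0,0,0,0,0]]'
python3 -c "
from go import *
plan(L2W([0,283,280]))"
```

```text
clock: 12.72
position: [622.7, 232.1, 289.4]
eef_rot: [0.057, 0.998, -0.001, 0.003]
wrist_force: [0.5, -0.0, 1.3]
grip_width: -0.3
clock: 13.22
position: [623.7, 232.3, 285.8]
eef_rot: [0.057, 0.998, -0.0, 0.004]
wrist_force: [0.0, 0.4, 0.0]
grip_width: 0.1
clock: 13.6
position: [623.4, 232.3, 281.3]
eef_rot: [0.057, 0.998, -0.0, 0.003]
wrist_force: [0.3, 0.6, 0.5]
grip_width: -0.0
t 13.6 pos [623.447 232.255 281.35 ] F [0.2684 0.5696 0.4881] q [ 0.2927  0.3263  1.4541 -0.0031  1.355  -1.1627] w -0.0013381311030657567
tool x [-0.9934  0.1145 -0.0069] y [ 0.1145  0.9934 -0.0003]
rotvec needed [-0.0003  0.0069  0.0005] shift now-frame [ 1.0075 -0.246   1.3431] shift goal-frame [ 0.998  -0.2469  1.35  ] goal x [-0.9934  0.1149  0.    ] y [0.1149 0.9934 0.    ]
```

```bash
for i in 1 2 3; do python3 -m crank '[[0,0,0.0015,0,0,0],[0,0,0.0015,0,0,0],[0,0,0,0,0,0]]' | grep -v eef; done
python3 - <<'E'
from h import *
p,d=snapshot('side');cv2.imwrite('pics/g7.png',cv2.resize(p[50:130,195:275],None,fx=8,fy=8,interpolation=2))
E
```

```text
clock: 13.98
position: [623.6, 232.3, 278.5]
wrist_force: [0.4, -0.1, 0.8]
grip_width: 0.1
clock: 14.35
position: [623.6, 232.3, 275.5]
wrist_force: [0.0, 0.1, 0.2]
grip_width: 0.1
clock: 14.72
position: [623.6, 232.3, 272.5]
wrist_force: [-1.0, 0.2, -0.0]
grip_width: 0.2
```

View pics/g7.png

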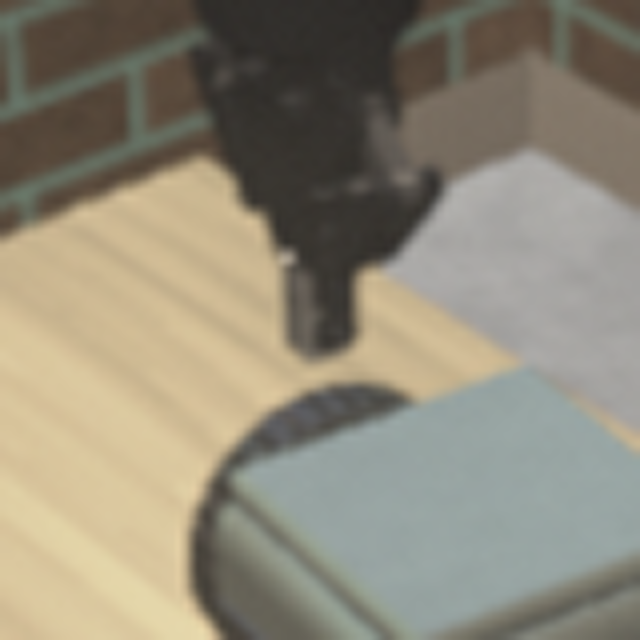

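```bash
python3 -m crank '[[0,0,0.005,0,0,0],[0,0,0.004,0,0,0],[0,0,0,0,0,0]]' | grep -v eef; for i in 1 2 3; do python3 -m crank '[[0,0,0.0015,0,0,0],[0,0,0.001,0,0,0],[0,0,0,0,0,0]]' | grep -v eef; done
```

```text
clock: 15.15
position: [623.3, 232.2, 262.9]
wrist_force: [0.4, -0.1, 0.4]
grip_width: -0.0
clock: 15.52
position: [623.8, 232.3, 261.2]
wrist_force: [0.1, 0.5, -0.0]
grip_width: 0.1
clock: 15.9
position: [623.7, 232.3, 258.6]
wrist_force: [-0.3, 0.0, 1.4]
grip_width: -0.2
clock: 16.27
position: [623.8, 232.2, 256.1]
wrist_force: [-0.5, -0.4, 0.8]
grip_width: 0.0
```

```bash
for i in 1 2 ; do python3 -m crank '[[0,0,0.001,0,0,0],[0,0,0.001,0,0,0],[0,0,0,0,0,0]]' | grep -v eef; done
python3 - <<'E'
from h import *
p,d=snapshot('side');cv2.imwrite('pics/g8.png',cv2.resize(p[50:130,195:275],None,fx=8,fy=8,interpolation=2))
p,d2=snapshot('top');cv2.imwrite('pics/g9.png',cv2.resize(p[100:190,140:230],None,fx=6.5,fy=6.5,interpolation=2))
E
```

```text
clock: 16.65
position: [623.8, 232.2, 254.1]
wrist_force: [-0.4, 0.1, -1.0]
grip_width: -0.5
clock: 17.02
position: [624.5, 232.3, 253.1]
wrist_force: [-0.5, -0.5, 3.1]
grip_width: -0.1
```

View pics/g8.png

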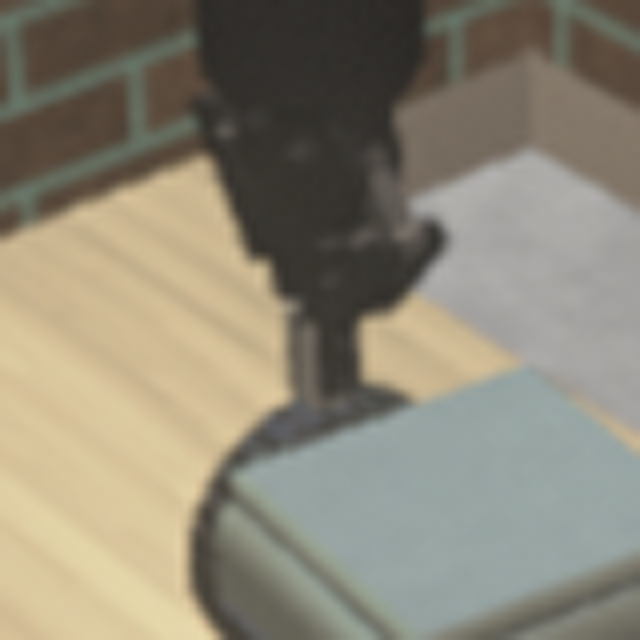

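View pics/g9.png

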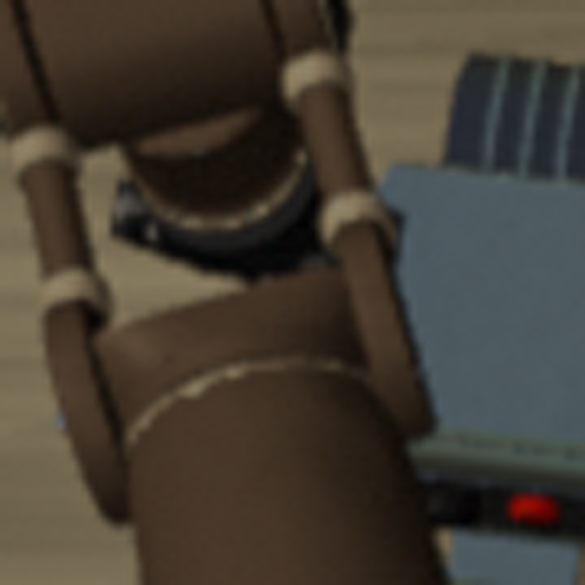

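```bash
python3 -m crank '[[0,0,-0.0135,0,0,0],[-0.04,0,0,0,0,0],[-0.05,0,0,0,0,0],[-0.02,0,0,0,0,0],[0,0,0,0,0,0],[0,0,0,0,0,0],[0.025,0,0,0,0,0],[0.05,0,0.013,0,0,0],[0.055,0,0.004,0,0,0],[0.055,0,-0.012,0,0,0],[0.04,0,-0.03,0,0,0],[0.02,0,-0.03,0,0,0],[0,0,0,0,0,0]]'
cat > spin.py <<'E'
from h import *
import sys
n=int(sys.argv[1]);prev=None;out=[]
for i in range(n):
    t=env.observe()['clock'];p,d=snapshot('side')
    a=p[125:230,250:345]; out.append(a)
    P=W2L(cloud('side',d).reshape(-1,3));T=P[(P[:,1]>-90)&(P[:,1]<60)&(abs(P[:,0])<30)&(P[:,2]>240)]
    k=np.polyfit(T[:,0],T[:,2],1)
    print(round(t,2),'slope %.2f maxz %.0f'%(k[0],np.percentile(T[:,2],98)))
cv2.imwrite(f'pics/spin{sys.argv[2]}.png',cv2.resize(np.vstack([np.hstack(out[:4]),np.hstack(out[4:8])]),None,fx=2,fy=2))
s=env.observe();print(s['position'],s['wrist_force'],s['clock'])
E
python3 spin.py 8 1
```

```text
clock: 18.75
position: [488.6, 249.0, 323.8]
eef_rot: [0.056, 0.998, 0.001, 0.007]
wrist_force: [0.1, 0.3, -0.5]
grip_width: -0.1
18.75 slope 0.11 maxz 272
18.8 slope -0.05 maxz 267
18.85 slope -0.05 maxz 261
18.9 slope 0.25 maxz 265
18.95 slope 0.57 maxz 270
19.0 slope 0.31 maxz 272
19.05 slope 0.01 maxz 270
19.1 slope -0.10 maxz 265
[489.22413396 247.38597137 318.31610411] [ 0.88671044 -0.51955439  0.04474094] 19.15
```

View pics/spin1.png

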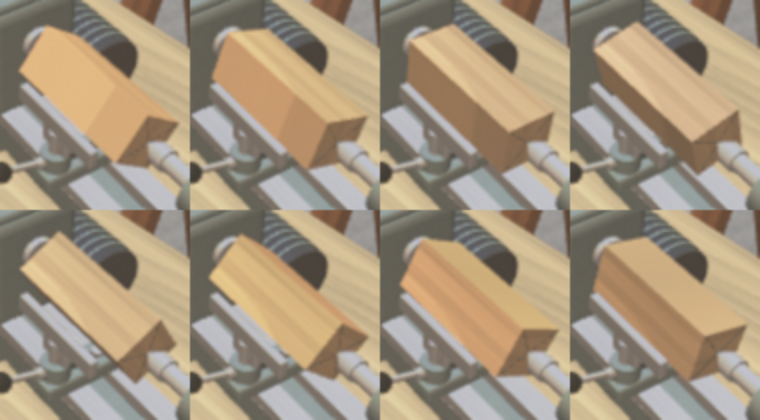

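```bash
python3 -m crank '[[0,0,0,0,0,0],[0,0,0,0,0,0],[0,0,0,0,0,0],[0,0,0,0,0,0]]' | head -1
python3 spin.py 8 2
python3 - <<'E'
from h import *
from edges import edge
p,d=snapshot('side')
print('bar side',edge('side',p,-66,-50,-70,20,220.5))
p,d=snapshot('top');cv2.imwrite('pics/end.png',p)
E
```

```text
clock: 19.65
19.65 slope 0.78 maxz 271
19.7 slope 0.21 maxz 272
19.75 slope 0.02 maxz 270
19.8 slope -0.06 maxz 268
19.85 slope -0.12 maxz 264
19.9 slope -0.01 maxz 260
19.95 slope 0.14 maxz 263
20.0 slope 0.31 maxz 267
[489.26464722 247.82031802 319.77878462] [ 0.07754472  0.91715337 -1.09271413] 20.05
bar side [(np.float64(-57.5), np.float32(-3.0)), (np.float64(-64.8), np.float32(9.1))]
```

View pics/spin2.png

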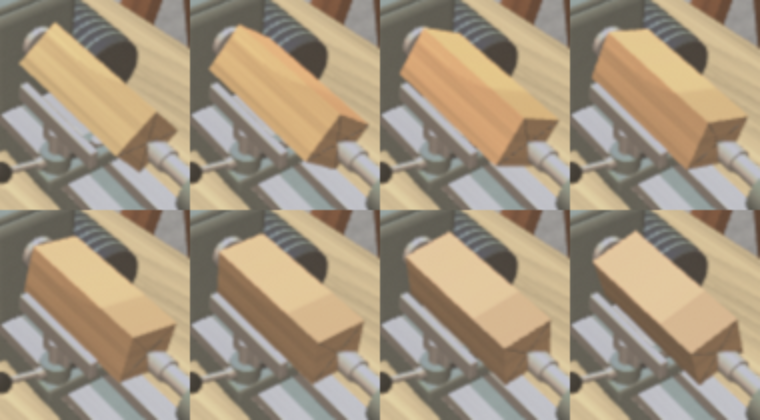

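View pics/end.png

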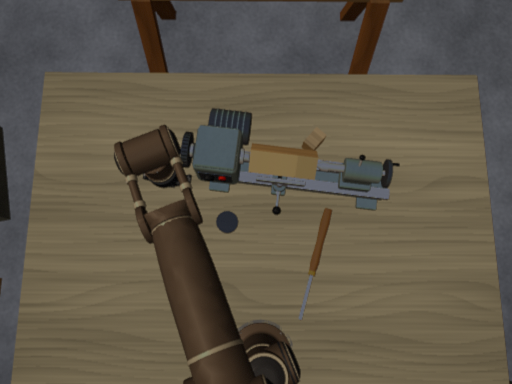

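```bash
python3 -c "
from h import *
env.finish_job();s=env.observe();print(s['clock'],s['wrist_force'])"
```

```text
the job is handed in; nothing more can be done
the job is handed in; nothing more can be done
```

I drew the rest back about 8 mm by its knob, let go, then flicked the handwheel once with a fingertip and pulled the arm clear. I handed the job in about 20 s into the 64 s allowed, with the blank still turning freely.

- **Gap:** four measurements (edges in the top and side cameras, the ball position, and how far the arm pulled) put the rest edge 52 to 53.5 mm from the axis. The ball fits gave the lower figures, 52.1 and 52.9 mm. My best value is about 53.3 mm, and the edge sits below the axis, so the corners clear it by about 3 to 4 mm. The near edge of the bar read the same before and after the flick, so the rest did not move.
- **Spin:** about 6 rad/s just after the flick and about 4.5 rad/s just over a second later. I worked out roughly 7.5 rad (more than one full turn) hands off from those speeds, and did not track the angle directly. The slowing matches the bearing drag alone, so I saw no sign of rubbing.
- **Bystanders and force:** the last top picture shows the tin, gouge and offcut where they were. The arm hides the spare rest in that picture. The wrist force read about zero, with the arm clear of everything.
- **Disagreements:** the side camera reads heights about 2.5 mm low. The fingertips also showed about 25 mm higher than the reported tool point, so I regripped the ball lower and found the wheel rim by touch.

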